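# Find the unbolted flap of the scrap box and push it open

## Robot

A 7-joint arm with a two-finger parallel gripper is mounted at the origin on the work surface. World frame = base frame: x ahead of the robot, y to its left, z up, the work surface at z = 0. Lengths are in m, angles in rad, forces in N, time in s.
With the tool pointing down it reaches from about 0.4 to 0.85 m from the base axis. Payload 4.5 kg.
Tool frame: the origin (TCP) lies on the centre line of the jaws, within the pads' length; the fingertips stand 14 mm ahead of it and the grasp point (between the pads) lies 5 mm behind it (r.tcp_to_tips is the z of the fingertips in the tool frame, in m); z points along the fingers, y is the direction in which the jaws open and shut (so a half turn about z gives the same grasp; the last joint's range is limited). The gripper opens to 88 mm and grips with 3 to 60 N. Pads are 18 mm wide; open, the fingers measure 123 mm over their backs; the gripper's body (75 mm by 187 mm) begins 45 mm behind the grasp point.
Start: joints at [1.183, 0.689, -0.195, 1.565, 0.157, 0.902, -0.215], TCP at [0.256, -0.57, 0.253] pointing down, gripper open.
Joint ranges: [-3.01, 3.01], [-0.46, 2.08], [-1.47, 1.51], [0.13, 2.56], [-1, 4.14], [0.04, 2.09], [-2.66, 2.66]. Speed limits (rad/s): [2.57, 2.57, 3.14, 3.14, 3.14, 3.14, 3.14].

## Interface

Orientations are given as a unit quaternion [x, y, z, w].
In Python, from plant import r, viewer gives the robot as it stands.
- The arm moves only by the shell command python3 -m inch 'ROWS' [FORCE]. ROWS is JSON, a list of rows, each a list of 3 entries, a list of its own where there are three numbers: the closure, from 0 (fully open) to 1 (shut), then the shift along the tool's x, y, z in cm, then the turn about the tool's z in degrees. In form: [[fingers, [x, y, z], yaw], ...]. A call has 1 to 20 rows; each row is the pose to reach, as a shift and turn from the pose commanded when the call began, along the tool's axes at that moment; what a row does not reach only later rows make up. A row lasts 1/10 s, in which the tool goes at most 50 mm and 8.59 degrees, less where a joint would pass 70% of its speed; a pose out of reach is approached as far as the arm can. A call with a gripper value outside its range is refused whole. The fingers move at their own pace and stop on an object; FORCE is the grip in N (left out, the last holds). Time passes only in rows, so rows that repeat a pose let the fingers close. It gives the time, the measured TCP pose, the force and the opening at its end, in the units of the state.
- r.get_state(): the state, without advancing time (a new reading comes with each control period).
- viewer.snapshot(name): name is "scene" or "top"; returns the picture (420x560x3 uint8, red, green, blue); there is no depth.
- viewer.camera_params(name): a dict with "intrinsics" (3x3 intrinsics, pixels), "world_to_cam" (4x4, takes a point from world to camera coordinates). Camera axes: x right, y up, looking along -z (the intrinsics and any distortion apply to the point x, -y, -z); pixel columns grow to the right and rows downward; lengths in m; the calibration is good to about 2 mm. A picture is of the moment at which its call begins. camera_params takes no time and is no camera call.
- r.finish_job(): hands the job in, once; it reports no verdict.
Trained networks look in the newest picture that a camera, given by its name, has taken for a name from the list of things; names that differ only in an ending like _2 or _b are one class to them, and where a whole thing is asked for, a point or a joint stands for the part that bears it (a point fixed in the world has none). Each returns a list of dicts, best first, with "p" (0 to 1); they miss things now and then, are a little off and sometimes report something else, mostly with a low value. They report only what shows in the picture. A call takes as long as a camera call.
- viewer.outline_of(camera, name): "pixels" (420x560 bool, what is visible of it) and "bbox" ([left, top, width, height] in pixels, round what is visible of it).
The state is a dict: "clock": time; "q": joint angles; "qd": joint speeds; "joint_torque": joint torques, N m; "tool_pos": TCP position; "eef_rot": TCP orientation; "contact_force": force on the tool from outside, world axes, zero at the start; "moment": the same for the moment, N m; "opening": opening from 0.0 (shut) to 1.0 (fully open).
Only numpy, scipy, OpenCV 4.12 (cv2) and the standard library are available. Lean on these libraries where they do the work, as an engineer would, in place of code of your own. Each camera call takes 0.05 s, during which the arm holds its last target.

## Task

Only one of the four flaps in the top of the scrap box is unbolted. Press on their brass spots with the fingertips to find the flap that rocks, push that flap's spot down until it is open as far as it goes, and leave it standing open, hands clear. Do not pick up or shift the ring, the collet, the tape roll or the wooden block.

Things in the scene. Friction and masses are not known exactly. Their poses are not given: they have to be found in the camera images.
- scrap_box: Grey steel box, fixed to the bench, 250 (its x) x 234 (its y) x 76 mm high. Origin: centre of its underside; x points away from the robot (turned up to 23 degrees either way). Four dark grey flaps lie flush in its top, centres at (+-58, +-63) mm, each over a well with its floor at 6 mm. The ring blank and collet stand on the 39 mm rib between left and right flaps.
- flap_a (a joint): Tilt (rad) of the flap near the robot, left: plate 100 (box x) x 84 x 6 mm on an axle through its middle along the box's y. 0 = flush; positive = the half with the brass spot, towards the robot, is down. Stops: -0.12, 0.85. Three flaps, different each time, are bolted unseen: they give under 0.03 rad. The free one turns under 2 to 3 N on its spot and stays where left.
- flap_a_spot (a point): Centre of the brass spot (24 mm disc) on the upper face of the flap near the robot, left, 32 mm from its axle, 18 mm from its edge nearest the robot, 76 mm above the bench when shut; moves with the flap. Fingers pressed straight down here enter the well, to about 20 to 35 mm below the box's top when the flap is fully open.
- flap_b (a joint): Tilt (rad) of the flap near the robot, right: plate 100 (box x) x 84 x 6 mm on an axle through its middle along the box's y. 0 = flush; positive = the half with the brass spot, towards the robot, is down. Stops: -0.12, 0.85. Three flaps, different each time, are bolted unseen: they give under 0.03 rad. The free one turns under 2 to 3 N on its spot and stays where left.
- flap_b_spot (a point): Centre of the brass spot (24 mm disc) on the upper face of the flap near the robot, right, 32 mm from its axle, 18 mm from its edge nearest the robot, 76 mm above the bench when shut; moves with the flap. Fingers pressed straight down here enter the well, to about 20 to 35 mm below the box's top when the flap is fully open.
- flap_c (a joint): Tilt (rad) of the flap far row, left: plate 100 (box x) x 84 x 6 mm on an axle through its middle along the box's y. 0 = flush; positive = the half with the brass spot, towards the robot, is down. Stops: -0.12, 0.85. Three flaps, different each time, are bolted unseen: they give under 0.03 rad. The free one turns under 2 to 3 N on its spot and stays where left.
- flap_c_spot (a point): Centre of the brass spot (24 mm disc) on the upper face of the flap far row, left, 32 mm from its axle, 18 mm from its edge nearest the robot, 76 mm above the bench when shut; moves with the flap. Fingers pressed straight down here enter the well, to about 20 to 35 mm below the box's top when the flap is fully open.
- flap_d (a joint): Tilt (rad) of the flap far row, right: plate 100 (box x) x 84 x 6 mm on an axle through its middle along the box's y. 0 = flush; positive = the half with the brass spot, towards the robot, is down. Stops: -0.12, 0.85. Three flaps, different each time, are bolted unseen: they give under 0.03 rad. The free one turns under 2 to 3 N on its spot and stays where left.
- flap_d_spot (a point): Centre of the brass spot (24 mm disc) on the upper face of the flap far row, right, 32 mm from its axle, 18 mm from its edge nearest the robot, 76 mm above the bench when shut; moves with the flap. Fingers pressed straight down here enter the well, to about 20 to 35 mm below the box's top when the flap is fully open.
- ring_blank: Brass ring, 23 mm across, 8 mm high, loose on the rib of the box, in its near half. Origin at its underside.
- collet: Brass collet, 22 mm across, 28 mm high, loose on the rib of the box, in its far half. Origin at its underside.
- tape_roll: Orange tape roll, 64 mm across, 20 mm high, loose on the bench to the left of the box. Origin at its underside.
- file_block: Wooden sanding block, 90 x 30 x 22 mm, loose on the bench to the right of the box. Origin at its underside.

How it is judged:
On the way, in this order (a step that is already met when the one before it is completed fails the run):
1. the free flap rocks under the fingers (value of joint any of flap_a, flap_b, flap_c, flap_d above 0.08 rad and contact force between the fingers and scrap_box above 0.3 N).
2. it is pushed wide open (value of joint any of flap_a, flap_b, flap_c, flap_d above 0.65 rad), for 0.2 s.
At the end, for the whole second after the job is handed in: One flap stands open by itself, tilted more than 0.65 rad with the spot side down and at rest; the other three are shut (within 0.06 rad); the ring, collet, tape roll and wooden block are within 15 mm of where they were (((value of joint flap_a above 0.65 rad and velocity of joint flap_a between -0.05 and 0.05 rad/s and value of joint each of flap_b, flap_c, flap_d below 0.06 rad) or (value of joint flap_b above 0.65 rad and velocity of joint flap_b between -0.05 and 0.05 rad/s and value of joint each of flap_a, flap_c, flap_d below 0.06 rad) or (value of joint flap_c above 0.65 rad and velocity of joint flap_c between -0.05 and 0.05 rad/s and value of joint each of flap_a, flap_b, flap_d below 0.06 rad) or (value of joint flap_d above 0.65 rad and velocity of joint flap_d between -0.05 and 0.05 rad/s and value of joint each of flap_a, flap_b, flap_c below 0.06 rad))); the robot touches nothing.
It fails at once if a bystander is shifted more than 15 mm, lifted or knocked over (distance of any of ring_blank, collet, tape_roll, file_block from where it was at the start of the episode above 0.015 m or angle between any of ring_blank, collet, tape_roll, file_block's own z axis and vertical above 0.5 rad).
It also fails if it takes over 51 s, if anything falls off the work surface, if the arm or the gripper's body presses on something with over 40 N, if the wrist force passes 120 N, or if a joint passes its speed limit or range.

## Working session

There is one attempt and no reset: what is moved stays moved. The work goes in short steps, Python scripts to look and compute and a shell command to move; the robot and the scene stay as the last step left them, time stands still between calls to the robot, and variables do not carry over. Pictures are saved under pics/ and viewed, and the job is handed in when it is done.

```bash
mkdir -p pics; ls
python3 - <<'E'
from plant import r, viewer
import cv2
for n in("scene","top"):
    im=viewer.snapshot(n); cv2.imwrite(f"pics/{n}0.png",im[:,:,::-1])
    p=viewer.camera_params(n); print(n,p)
s=r.get_state();print(s['clock'],s['tool_pos'],s['eef_rot'],s['contact_force'],s['opening'],r.tcp_to_tips)
E
```

```text
pics
scene {'intrinsics': array([[392.70177692,   0.        , 277.92526198],
       [  0.        , 392.70177692, 207.47404372],
       [  0.        ,   0.        ,   1.        ]]), 'world_to_cam': array([[-0.8440178 ,  0.53607068, -0.01619185,  0.47969359],
       [-0.32539764, -0.4878571 ,  0.8100073 ,  0.15805376],
       [ 0.42632186,  0.68892937,  0.58619621, -0.96444501],
       [ 0.        ,  0.        ,  0.        ,  1.        ]])}
top {'intrinsics': array([[505.30998657,   0.        , 279.12887843],
       [  0.        , 505.30998657, 217.04782094],
       [  0.        ,   0.        ,   1.        ]]), 'world_to_cam': array([[ 0.0289901 , -0.9991911 , -0.02786959,  0.03467623],
       [ 0.99630521,  0.02662895,  0.0816507 , -0.57927117],
       [-0.08084252, -0.03013368,  0.99627127, -0.91369209],
       [ 0.        ,  0.        ,  0.        ,  1.        ]])}
0.1 [ 0.25559556 -0.5697542   0.25199582] [ 9.77834270e-01  2.09378727e-01 -2.52839505e-04 -7.89984286e-04] [ 0.07468567 -0.01635389 -0.78708432] 1.0004031368075712 0.014
```

View pics/top0.png

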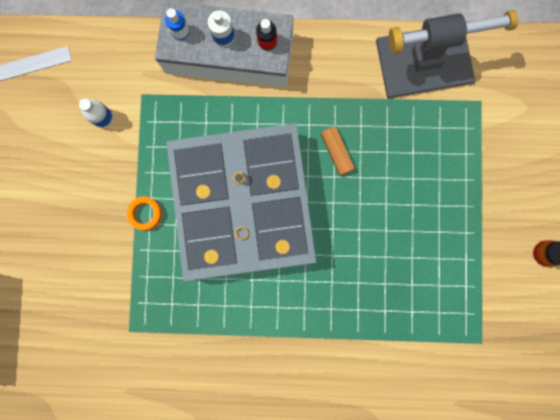

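View pics/scene0.png

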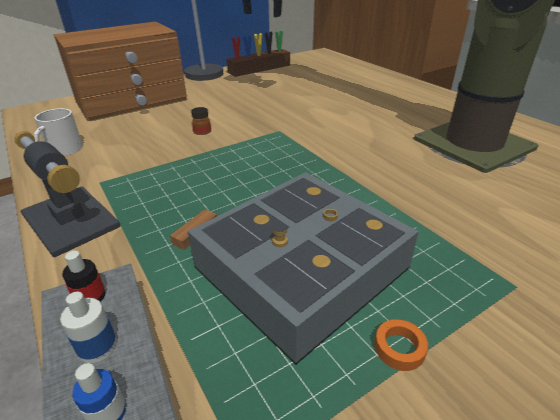

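```bash
cat > h.py <<'E'
import numpy as np,cv2
from plant import r,viewer
def ray(cam,u,v,z):
    p=viewer.camera_params(cam);K=p['intrinsics'];T=p['world_to_cam'];R=T[:3,:3];c=-R.T@T[:3,3]
    d=np.linalg.solve(K,[u,v,1.]);d=R.T@(d*[1,-1,-1]);return c+d*(z-c[2])/d[2]
def proj(cam,P):
    p=viewer.camera_params(cam);K=p['intrinsics'];T=p['world_to_cam']
    q=T[:3,:3]@np.asarray(P)+T[:3,3];q=K@(q*[1,-1,-1]);return q[:2]/q[2]
E
python3 - <<'E'
from h import *
for n,z in(("flap_a_spot",.076),("flap_a",.076),("scrap_box",.076),("ring_blank",.084),("collet",.104),("tape_roll",.02),("file_block",.022)):
    for o in viewer.outline_of("top",n):
        m=o['pixels'];v,u=np.nonzero(m);print(n,round(o['p'],2),o['bbox'],m.sum(),u.mean().round(1),v.mean().round(1),ray("top",u.mean(),v.mean(),z).round(4),cv2.minAreaRect(np.c_[u,v].astype(np.float32)))
E
```

```text
flap_a_spot 0.95 [181.6, 207.3, 56.5, 65.6] 2696 209.2 239.0 [0.532  0.1708 0.076 ] ((209.0650177001953, 238.8787384033203), (56.915245056152344, 47.957252502441406), 82.64761352539062)
flap_a 0.78 [174.0, 143.5, 53.5, 65.3] 2649 201.1 174.3 [0.6463 0.1898 0.076 ] ((200.96072387695312, 174.2052459716797), (56.30174255371094, 47.57893371582031), 82.40535736083984)
flap_a 0.77 [186.9, 207.8, 48.4, 61.3] 2693 209.4 239.1 [0.5319 0.1704 0.076 ] ((209.11260986328125, 239.1334228515625), (57.45077896118164, 48.23723220825195), 82.303955078125)
flap_a 0.73 [241.8, 132.9, 55.0, 64.0] 2659 271.1 164.5 [0.6668 0.0662 0.076 ] ((270.85003662109375, 164.45001220703125), (56.00285339355469, 47.941837310791016), 81.8698959350586)
flap_a 0.66 [254.9, 196.3, 53.2, 64.3] 2766 279.9 228.9 [0.5531 0.0473 0.076 ] ((279.5893859863281, 228.69422912597656), (57.72660446166992, 49.23172378540039), 81.67434692382812)
scrap_box 0.56 [171.5, 131.0, 143.6, 146.9] 18357 240.5 202.6 [0.5976 0.118  0.076 ] ((240.17718505859375, 202.1112060546875), (140.39955139160156, 133.75721740722656), 82.303955078125)
collet 0.
[... 199 characters left out ...]
, 7.4] 17 239.2 181.4 [0.6309 0.1185 0.104 ] ((239.7452850341797, 181.3584747314453), (2.74721097946167, 7.554830074310303), 74.05460357666016)
tape_roll 0.69 [126.9, 195.6, 34.7, 36.9] 709 143.2 213.0 [0.5793 0.3067 0.02  ] ((143.89999389648438, 212.70001220703125), (34.435447692871094, 34.435447692871094), 26.56505012512207)
tape_roll 0.27 [243.5, 136.4, 53.8, 61.8] 2702 271.2 164.4 [0.6774 0.0687 0.02  ] ((271.4416809082031, 164.29783630371094), (57.97101593017578, 48.085227966308594), 82.64761352539062)
file_block 0.76 [324.1, 128.5, 28.5, 47.6] 725 336.8 150.6 [ 0.7061 -0.0536  0.022 ] ((337.1353454589844, 150.72775268554688), (46.995811462402344, 16.603010177612305), 64.72228240966797)
```

```bash
cat >> h.py <<'E'
from scipy.spatial.transform import Rotation as Ro
C=np.array([.5996,.1186]);YAW=np.radians(9.55)
bx=np.array([np.cos(YAW),np.sin(YAW)]);by=np.array([-bx[1],bx[0]])
SP={k:C+bx*x+by*y for k,x,y in(('a',-90,.063),('b',-90,-.063),('c',26,.063),('d',26,-.063)) for x in [x/1000]}
def delta(P):
    s=r.get_state();return (Ro.from_quat(s['eef_rot']).inv().apply(np.asarray(P)-s['tool_pos'])*100).round(2)
E
python3 - <<'E'
from h import *
im=viewer.snapshot("top");h=cv2.cvtColor(im,cv2.COLOR_RGB2HSV)
m=cv2.inRange(h,(15,150,150),(30,255,255));n,l,st,ce=cv2.connectedComponentsWithStats(m)
for i in range(1,n):
    if st[i,4]>30:
        P=ray("top",*ce[i],.076);d=P[:2]-C;print(ce[i].round(1),st[i,4],P.round(4),(d@bx).round(4),(d@by).round(4))
print(SP)
for u,v,z in((238,177,.104),(242,233,.08)):
    d=ray("top",u,v,z)[:2]-C;print(d@bx,d@by)
for k,p in SP.items(): print(k,proj("top",[*p,.076]),delta([*p,.15]))
E
```

```text
[513.2  17.4] 79 [ 0.943  -0.3588  0.076 ] 0.2594 -0.5278
[397.   37.3] 162 [ 0.9029 -0.1528  0.076 ] 0.254 -0.318
[337.3 150.5] 470 [ 0.6946 -0.05    0.076 ] 0.0657 -0.1821
[273.1 181.3] 114 [0.6368 0.0617 0.076 ] 0.0272 -0.0623
[202.5 191.3] 117 [0.6159 0.1861 0.076 ] 0.0273 0.0638
[142.  213.1] 533 [0.5744 0.2918 0.076 ] 0.0039 0.175
[282.2 246.4] 120 [0.5226 0.0424 0.076 ] -0.0886 -0.0623
[210.8 256.5] 119 [0.5015 0.1668 0.076 ] -0.0887 0.0638
{'a': array([0.50039507, 0.16579515]), 'b': array([0.52129951, 0.04154136]), 'c': array([0.61478745, 0.18504051]), 'd': array([0.63569189, 0.06078672])}
0.038731826804824405 -0.004266446662412151
-0.05583234561744993 0.0037824194979253854
a [211.29293483 257.14691285] [ 52.44 -57.14  10.27]
b [282.66221124 247.19664146] [ 49.26 -44.95  10.27]
c [203.03703712 191.94352263] [ 63.66 -54.21  10.27]
d [273.6002575  181.95268096] [ 60.48 -42.02  10.27]
```

```bash
sed -i 's/C=np.array(\[.5996,.1186\])/C=np.array([.6008,.1190])/' h.py; python3 -m inch '[[1,[49.3,-45,0],14.7],[1,[49.3,-45,0],14.7],[1,[49.3,-45,0],14.7],[1,[49.3,-45,0],14.7],[1,[49.3,-45,0],14.7],[1,[49.3,-45,0],14.7],[1,[49.3,-45,0],14.7],[1,[49.3,-45,0],14.7],[1,[49.3,-45,0],14.7],[1,[49.3,-45,0],14.7],[1,[49.3,-45,0],14.7],[1,[49.3,-45,0],14.7],[1,[49.3,-45,0],14.7],[1,[49.3,-45,0],14.7],[1,[49.3,-45,8],14.7],[1,[49.3,-45,8],14.7],[1,[49.3,-45,8],14.7],[1,[49.3,-45,8],14.7],[1,[49.3,-45,8],14.7]]' 20
python3 - <<'E'
from h import *
cv2.imwrite("pics/s1.png",viewer.snapshot("scene")[:,:,::-1])
s=r.get_state();R=Ro.from_quat(s['eef_rot']).as_matrix();print(s['tool_pos'],s['contact_force'],s['opening'],np.degrees(np.arctan2(R[1,0],R[0,0])),R[:,2])
for k,p in SP.items(): print(k,delta([*p,.09]))
E
```

```text
clock: 2.4
tool_pos: [0.5227, 0.0421, 0.1744]
eef_rot: [0.997, 0.082, 0.002, -0.0]
contact_force: [-0.4, -0.4, 0.5]
opening: 0.003
[0.52271104 0.04211017 0.17445953] [ 0.97638014 -0.6354972   0.06799557] 0.009388819475189977 9.435374729336983 [ 3.53054881e-03  4.55491898e-04 -9.99993664e-01]
a [ -0.08 -12.59   8.44]
b [-0.05  0.01  8.45]
c [ 11.52 -12.61   8.49]
d [ 1.155e+01 -1.000e-02  8.490e+00]
```

View pics/s1.png

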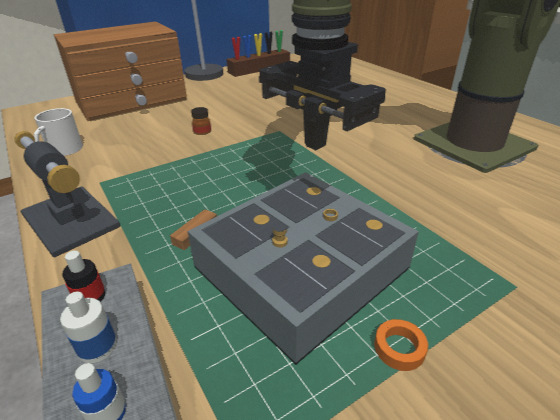

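The closed fingertips (316,145) hang above flap b's spot (314,191). Next I press there gently.

```bash
python3 -m inch '[[1,[0,0,4],0],[1,[0,0,7.6],0],[1,[0,0,8],0],[1,[0,0,8.2],0],[1,[0,0,8.4],0],[1,[0,0,8.6],0],[1,[0,0,8.8],0],[1,[0,0,8.8],0]]'
```

```text
clock: 3.25
tool_pos: [0.5228, 0.0422, 0.0899]
eef_rot: [0.997, 0.082, 0.003, 0.0]
contact_force: [-6.9, -0.2, 37.1]
opening: 0.007
```

Flap b is bolted: 37 N, with no give. Next is flap d.

```bash
python3 -m inch '[[1,[0,0,-5],0],[1,[0,0,-6],0],[1,[4,0,-6],0],[1,[8,0,-6],0],[1,[11.5,0,-6],0],[1,[11.5,0,-6],0],[1,[11.5,0,-6],0],[1,[11.5,0,-3],0],[1,[11.5,0,-1.2],0],[1,[11.5,0,-0.6],0],[1,[11.5,0,-0.4],0],[1,[11.5,0,-0.2],0],[1,[11.5,0,-0.1],0],[1,[11.5,0,0],0],[1,[11.5,0,0],0]]'
python3 - <<'E'
from h import *
for k,p in SP.items(): print(k,delta([*p,.09]))
E
```

```text
clock: 4.75
tool_pos: [0.6349, 0.0609, 0.0851]
eef_rot: [0.997, 0.082, 0.0, 0.0]
contact_force: [-2.8, -1.2, 2.5]
opening: 0.005
a [-11.42 -12.58  -0.5 ]
b [-11.4    0.02  -0.5 ]
c [  0.18 -12.59  -0.5 ]
d [ 0.2   0.01 -0.49]
```

Flap d rocks: the tips are 5 mm below the top at only 2.5 N. I'll push it down in stages, watching the force. The gripper body clears the collet while the tips are less than about 36 mm below the top.

```bash
python3 -m inch '[[1,[0,0,0.3],0],[1,[0,0,0.6],0],[1,[0,0,0.9],0],[1,[0,0,1.2],0],[1,[0,0,1.4],0],[1,[0,0,1.6],0],[1,[0,0,1.6],0]]'
python3 - <<'E'
from h import *
cv2.imwrite("pics/s2.png",viewer.snapshot("scene")[:,:,::-1])
E
```

```text
clock: 5.45
tool_pos: [0.6344, 0.0612, 0.0682]
eef_rot: [0.997, 0.083, -0.001, -0.0]
contact_force: [-0.6, 1.4, 0.5]
opening: 0.001
```

View pics/s2.png

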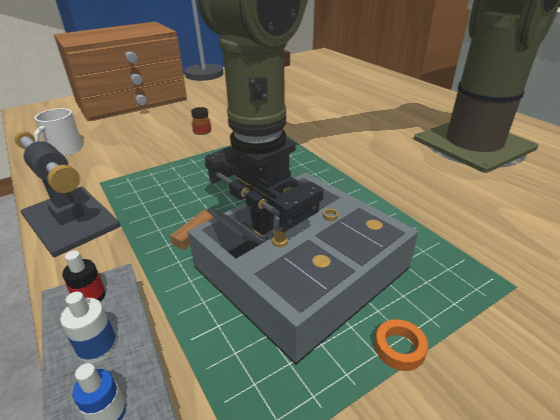

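The flap is tilting down under the fingers, with its far half standing up at (235,235). The collet at (280,238) is untouched. I'll continue.

```bash
python3 -m inch '[[1,[0,0,0.2],0],[1,[0,0,0.3],0],[1,[0,0,0.4],0],[1,[0,0,0.4],0]]';  python3 -m inch '[[1,[0,0,0.1],0],[1,[0,0,0.2],0],[1,[0,0,0.2],0]]'
```

```text
clock: 5.9
tool_pos: [0.6348, 0.0611, 0.0646]
eef_rot: [0.997, 0.083, -0.0, 0.0]
contact_force: [-0.4, -1.2, 2.7]
opening: 0.007
clock: 6.2
tool_pos: [0.6352, 0.0611, 0.0638]
eef_rot: [0.997, 0.083, 0.0, 0.0]
contact_force: [-3.2, -0.8, 9.3]
opening: 0.006
```

The force rises at a depth of about 26 mm, which is where I predicted the stop. I'll press slightly more and hold, then retract straight up and clear the box.

```bash
python3 -m inch '[[1,[0,0,0.1],0],[1,[0,0,0.1],0],[1,[0,0,0.1],0]]'; python3 -m inch '[[1,[0,0,-1],0],[1,[0,0,-3],0],[1,[0,0,-6],0],[1,[0,0,-10],0],[1,[0,0,-14],0],[1,[0,0,-14],0],[1,[-5,5,-14],0],[1,[-8,10,-14],0],[1,[-8,15,-14],0],[1,[-8,20,-14],0],[1,[-8,25,-14],0],[1,[-8,25,-14],0],[1,[-8,25,-14],0]]'
python3 - <<'E'
from h import *
cv2.imwrite("pics/s3.png",viewer.snapshot("scene")[:,:,::-1])
cv2.imwrite("pics/t3.png",viewer.snapshot("top")[:,:,::-1])
E
```

```text
clock: 6.5
tool_pos: [0.6353, 0.0611, 0.0636]
eef_rot: [0.997, 0.082, 0.001, 0.0]
contact_force: [-4.3, -0.9, 14.4]
opening: 0.006
clock: 7.8
tool_pos: [0.5959, -0.2052, 0.2007]
eef_rot: [0.997, 0.078, -0.001, 0.002]
contact_force: [-0.8, 0.1, 0.0]
opening: 0.003
```

View pics/s3.png

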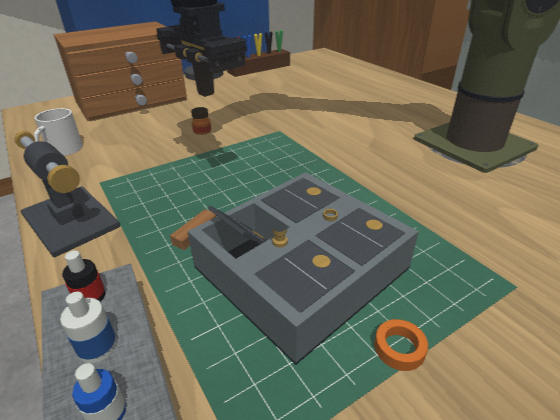

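View pics/t3.png

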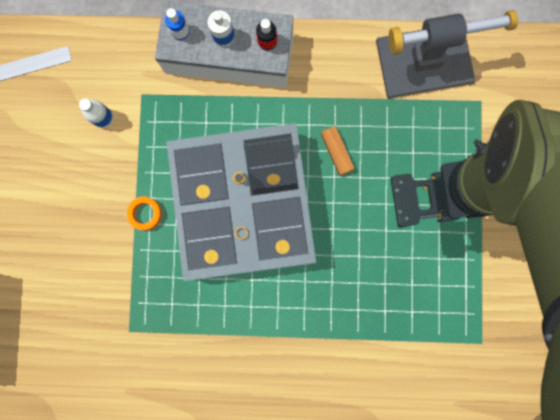

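Flap d stands open: its raised edge runs from (211,208) to (264,240) in the scene view, and the other three flaps are flush. The ring, collet, tape roll and block are where they were. I'll check the angle numerically.

Run:
```python
from h import *
im=cv2.imread("pics/s3.png");big=cv2.resize(im[180:270,170:300],None,fx=6,fy=6)
for t,col in((.65,(0,0,255)),(.85,(0,255,0))):
    pts=[]
    for y in(-.105,-.021):
        for s in (.05,-.032):
            x=.058+s*np.cos(t)-.003*np.sin(t)*1;z=.073+s*np.sin(t)+.003*np.cos(t)
            P=[*(C+bx*x+by*y),z];p=proj("scene",P);pts.append(p)
            print(t,y,s,p.round(1),proj("top",P).round(1))
    f=lambda p:tuple(int(v) for v in (p-[170,180])*6)
    cv2.line(big,f(pts[0]),f(pts[2]),col,1)
cv2.imwrite("pics/z3.png",big)
im=viewer.snapshot("top");h=cv2.cvtColor(im,cv2.COLOR_RGB2HSV)
m=cv2.inRange(h,(15,130,110),(30,255,255));n,l,st,ce=cv2.connectedComponentsWithStats(m)
for i in range(1,n):
    if st[i,4]>30:print(ce[i].round(1),st[i,4])
s=r.get_state();print(s['clock'],s['contact_force'],abs(s['qd']).max())
```

```text
0.65 -0.105 0.05 [205.2 210. ] [291.4 135.2]
0.65 -0.105 -0.032 [242.7 218.3] [296.5 177.1]
0.65 -0.021 0.05 [240.1 237. ] [243.  142.1]
0.65 -0.021 -0.032 [277.  243.1] [250.4 183.7]
0.85 -0.105 0.05 [208.8 204.2] [292.  138.4]
0.85 -0.105 -0.032 [241.  221.7] [296.2 175.5]
0.85 -0.021 0.05 [244.  230.7] [243.1 145.3]
0.85 -0.021 -0.032 [275.1 246.8] [250.4 182. ]
[512.4  20.2] 141
[395.4  39.5] 312
[337.6 150.6] 593
[273.2 178.9] 90
[202.6 191.1] 133
[141.8 213.1] 583
[282.1 246.3] 135
[210.9 256.3] 135
7.95 [-0.08836822  0.32211055  0.10370689] 0.0227770360354337
```

View pics/z3.png

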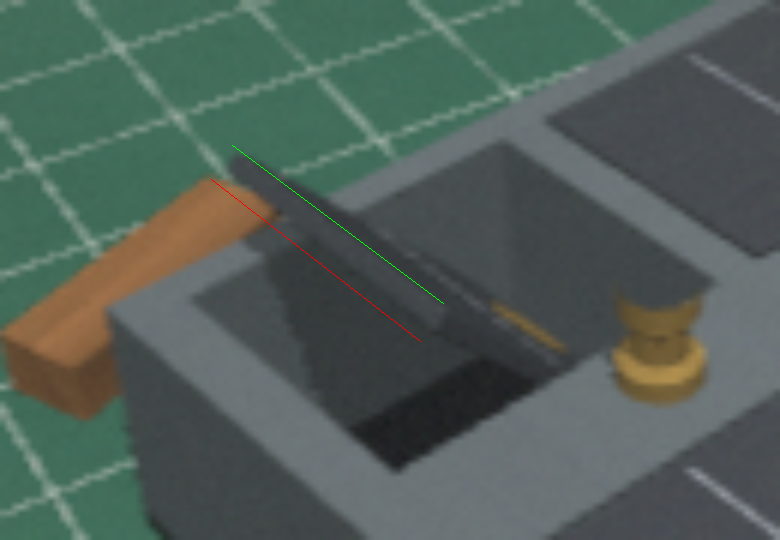

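The raised edge lies on the 0.85 rad line (green) and well away from the 0.65 rad line (red), so the flap is at its stop. The arm is clear, so I'll hand in.

```bash
python3 -c "
from plant import r
print(r.finish_job())"
```

```text
the job is handed in; nothing more can be done
None
```

The free flap was flap_d (far row, right). I pushed it down to its stop and left it standing open, then handed the job in at about 8 s.

- **Finding it:** I pressed flap_b first and it was bolted. The fingers pushed harder than I intended there, about 37 N with no visible give. I then pressed flap_d, which gave 5 mm at about 2.5 N. I did not press flap_a or flap_c.
- **Opening it:** I pushed flap_d down until the force rose to about 14 N at a depth of about 26 mm, which matches the stop. Then I lifted straight up and moved the arm off to the right of the box.
- **Last checks:** In the scene picture the raised edge of flap_d matches the 0.85 rad projection, well past 0.65. The other three flaps look flush, and their brass spots are within about 0.3 pixel of where they started. The tape roll and wooden block are unmoved to within about 0.3 pixel. I checked the ring and collet only by eye, and both look unmoved and upright. The external force on the tool was near zero. None of these checks disagreed.

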